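# Hang rinsed parts cups to drain

## Robot

A 7-joint arm with a two-finger parallel gripper is mounted at the origin on the work surface. World frame = base frame: x ahead of the robot, y to its left, z up, the work surface at z = 0. Lengths are in m, angles in rad, forces in N, time in s.
With the tool pointing down it reaches from about 0.4 to 0.9 m from the base axis. Payload 5.6 kg.
Tool frame: the origin (TCP) lies at the very end of the fingers, on their centre line; the grasp point (between the pads) lies 19 mm behind it; y points along the fingers, x is the direction in which the jaws open and shut, and the axes are right-handed (so a half turn about y gives the same grasp; the last joint's range is limited). The gripper opens to 92 mm and grips with 3 to 60 N. Pads are 20 mm wide; open, the fingers measure 128 mm over their backs; the gripper's body (75 mm by 189 mm) begins 69 mm behind the grasp point.
Start: joints at [-1.268, 0.468, -0.012, 1.603, 0.006, 1.071, -0.056], TCP at [0.22, 0.612, 0.189] pointing down, gripper open.
Joint ranges: [-2.53, 2.53], [-0.31, 2.02], [-1.57, 1.55], [0.28, 2.44], [-1.29, 4.43], [0.15, 1.84], [-2.92, 2.92]. Speed limits (rad/s): [2.57, 2.57, 3.14, 3.14, 3.14, 3.14, 3.14].

## Interface

Orientations are given as a 3x3 rotation matrix whose columns are the frame's x, y, z axes.
In Python, from rig import env gives the robot as it stands.
- The arm moves only by the tool apply_moves, never from a script. Its argument "deltas" is a list of rows, each a list of 7 numbers: the turn, a rotation vector about the tool's x, y, z in degrees, then the shift along the tool's x, y, z in cm, then the finger opening in cm, from 0 to 9.19. A call has 1 to 20 rows; each row shifts and turns the pose as measured when the row begins, along the tool's axes as they then stand; what a row does not reach is not made up. A row lasts 1/8 s, in which the tool goes at most 62.5 mm and 10.7 degrees, less where a joint would pass 70% of its speed; a pose out of reach is approached as far as the arm can. A call is refused whole if a number of a shift passes 6.25 or a number of a turn 10.7, either way. A call with a gripper value outside its range is refused whole. The fingers move at their own pace and stop on an object; "force" is the grip in N (left out, the last holds). Time passes only in rows, so rows that do not move let the fingers close. It gives the time, the measured TCP pose, the force and the opening at its end, in the units of the state.
- env.observe(): the state, without advancing time (a new reading comes with each control period).
- env.read_camera(name): name is "scene" or "top" or "wrist"; returns (picture, depth): 480x640x3 uint8, blue, green, red; 480x640 float32, m along the optical axis (not along the pixel's ray), 0 where there is no reading.
- env.camera_info(name): a dict with "fx", "fy", "cx", "cy" (pixels), "D" ([k1, k2, p1, p2, k3] as OpenCV has them; the pictures are not rectified), "R" (3x3) and "t" (3): a world point X has camera coordinates R X + t; the wrist camera has in their place "mount" (4x4, takes a point from camera to tool coordinates, whose origin is the TCP and whose axes are the tool frame's). Camera axes: x right, y down, z forward; pixel columns grow to the right and rows downward; lengths in m; the calibration is good to about 2 mm. A picture is of the moment at which its call begins: read the wrist's pose just before it. camera_info takes no time and is no camera call.
- env.close_job(): hands the job in, once; it reports no verdict.
The state is a dict: "time": time; "joint_pos": joint angles; "qd": joint speeds; "tau": joint torques, N m; "tcp_pos": TCP position; "tcp_rot": TCP orientation; "wrist_force": force on the tool from outside, world axes, zero at the start; "moment": the same for the moment, N m; "grip_width": opening from 0.0 (shut) to 1.0 (fully open).
Only numpy, scipy, OpenCV 4.12 (cv2) and the standard library are available. Lean on these libraries where they do the work, as an engineer would, in place of code of your own. Each camera call takes 0.05 s, during which the arm holds its last target. There are 200 camera calls.

## Task

The two square rinse cups lie on their sides on the bench. Hang both to drain, mouth-down on the slanted pegs: the large cup over the thick peg and the small cup over the thin peg. Push each down until the stiff rubber ring under its rim is fully home against the metal flange, let go, and leave the other things on the bench where they are.

Things in the scene. Friction and masses are not known exactly. Their poses are not given: they have to be found in the camera images.
- cup_large: Large white cup, 50 mm square outside, 100 mm long, walls 4 mm (inside 42 mm square), 87 mm deep, about 0.15 kg; lies on one flat side at the start. The last 8 mm of the closed end is a narrower foot, 36 mm square. Origin: middle of the length, centre of the underside as it lies (25 mm below the cup's long axis). x axis: along the cup from closed end to mouth (mouth at x = +50 mm); z up as it lies.
- cup_large_mouth (a point): Centre of the large cup's open mouth, in the plane of its rim; axes as the cup's.
- cup_small: Small white cup, 38 mm square outside, 80 mm long, walls 4 mm (inside 30 mm square), 67 mm deep, about 0.1 kg; lies on one flat side. Closed end: the last 8 mm is a narrower foot, 24 mm square. Origin: middle of the length, centre of the underside as it lies (19 mm below the cup's long axis). x axis: along the cup from closed end to mouth (mouth at x = +40 mm); z up as it lies.
- cup_small_mouth (a point): Centre of the small cup's open mouth, in the plane of its rim; axes as the cup's.
- stand_large: Fixed steel stand of the thick peg, base plate 120 by 70 mm. Origin: on the bench, 70 mm straight below the centre of the flange's front face (flange 52 mm across, 6 thick). The grey peg rises from it 40 degrees above the horizontal, direction (0.766, 0, 0.643) in the stand's axes (x points to the robot's right and partly back to it); 36 mm thick, 88 mm long from the flange, the last 12 mm rounded off.
- ring_large_face (a point): Centre of the upper face of the black rubber ring (48 mm across, 8 mm thick) that slides on the thick peg, at the peg's axis; z axis: along the peg, away from the flange. Moves with the ring. With the ring home this point is 8 mm from the flange. A hung cup's rim rests on this face.
- ring_large (a joint): Slide of that ring along the thick peg, in m: 0 = highest, grows as it is pushed towards the flange, 0.014 = home against the flange. Starts somewhere from 0 to 0.006. It rubs stiffly: about 5 N moves it, it stays where it is left, and the cup's weight does not move it.
- stand_small: Fixed steel stand with the thin draining peg: as the other stand (base 120 by 70 mm, origin on the bench 70 mm straight below the centre of the flange's front face, same 40 degree peg direction (0.766, 0, 0.643)), but the flange is 40 mm across and the grey peg is 24 mm thick and 70 mm long from the flange, its last 12 mm rounded off.
- ring_small_face (a point): Centre of the upper face of the black rubber ring (36 mm across, 8 mm thick) on the thin peg, at the peg's axis; z axis: along the peg, away from the flange. Moves with the ring; 8 mm from the flange when home. A hung cup's rim rests on it.
- ring_small (a joint): Slide of that ring along the thin peg, in m: 0 = highest, 0.014 = home; starts from 0 to 0.006; about 5 N moves it, and it stays where it is left.
- wheel_a: Bystander: black robot wheel lying flat, 72 mm across over its rollers, 40 mm high; origin at the centre of its underside.
- wheel_b: Bystander: another such wheel, nearer the robot.
- motor: Bystander: dark gear motor, 70 by 30 by 30 mm with a shaft along its x; origin at the centre of its underside.
- battery: Bystander: black battery pack, 85 by 40 by 36 mm; origin at the centre of its underside.
- grease: Bystander: small grey jar with black cap, 40 mm across, 55 mm high; origin at the centre of its underside.
- driver: Bystander: screwdriver lying on the bench.
Not all that is in view belongs to the job. Leave any purple or turquoise look-alike of the cup_large alone. Leave any green look-alike of the cup_small alone.

How it is judged:
At the end, for the whole second after the job is handed in: Each cup hangs at rest on its own peg (large on thick, small on thin), in line with the peg within 0.15 rad, the centre of its mouth within 8 mm of the centre of the ring's upper face, and each ring pushed to at least 11.5 mm of its 14 mm travel (value of joint each of ring_large, ring_small above 0.0115 m and distance between cup_large_mouth and ring_large_face below 0.008 m and distance between cup_small_mouth and ring_small_face below 0.008 m and angle between the x axis of cup_large and the z axis of ring_large_face, either way round below 0.15 rad and angle between the x axis of cup_small and the z axis of ring_small_face, either way round below 0.15 rad and linear speed of each of cup_large, cup_small below 0.02 m/s); the robot touches nothing.
It fails at once if A bystander (wheel, motor, battery, grease jar, screwdriver) is shifted by more than 30 mm (distance of any of wheel_a, wheel_b, motor, battery, grease, driver from where it was at the start of the episode above 0.03 m).
It also fails if it takes over 64 s, if anything falls off the work surface, if the arm or the gripper's body presses on something with over 40 N, if the wrist force passes 120 N, or if a joint passes its speed limit or range.

## Working session

There is one attempt and no reset: what is moved stays moved. The work goes in short steps, Python scripts to look and compute and a tool call to move; the robot and the scene stay as the last step left them, time stands still between calls to the robot, and variables do not carry over. Pictures are saved under pics/ and viewed, about 8 in all and at most 12, crops included, and the job is handed in when it is done.

Besides the shell and the picture viewer there is one more tool, called after "Call:" by a JSON object that holds its "name" and its "arguments", one argument or row to a line. apply_moves: Moves the arm, as the interface text tells. Its arguments: {"type":"object","properties":{"deltas":{"type":"array"},"force":{"type":"number"}},"required":["deltas"]}

```bash
ls; mkdir -p pics; python3 - <<'E'
from rig import env
import cv2,numpy as np
np.set_printoptions(precision=4,suppress=True)
s=env.observe();print(s)
for n in ("scene","top"):
    p,d=env.read_camera(n);cv2.imwrite(f"pics/{n}0.png",p);np.save(f"pics/{n}0.npy",d);print(n,env.camera_info(n))
print(env.camera_info("wrist"))
E
```

```text
pics
{'time': 0.0, 'joint_pos': array([-1.268 ,  0.4684, -0.0116,  1.6036,  0.006 ,  1.0714, -0.0563]), 'qd': array([-0.0005,  0.0011,  0.0019,  0.0011, -0.0004, -0.0012, -0.001 ]), 'tau': array([ -0.0004, -52.0568,  -0.0128, -24.3754,  -0.0567,   0.0172,
         0.0002]), 'tcp_pos': array([0.2202, 0.6109, 0.1882]), 'tcp_rot': array([[ 0.3391, -0.0005, -0.9408],
       [ 0.9408, -0.0017,  0.3391],
       [-0.0017, -1.    , -0.0001]]), 'wrist_force': array([-0.1656,  0.5916, -0.3465]), 'moment': array([-0.0477, -0.0048, -0.018 ]), 'grip_width': 0.9998944929970998}
scene {'fx': 469.051679695737, 'fy': 469.051679695737, 'cx': 315.44425261200604, 'cy': 229.03506148833952, 'D': array([-0.1023,  0.    ,  0.    ,  0.    ,  0.    ]), 'R': array([[-0.5371,  0.8435, -0.0018],
       [ 0.6382,  0.405 , -0.6548],
       [-0.5515, -0.3529, -0.7558]]), 't': array([ 0.3092, -0.2687,  1.2889])}
top {'fx': 571.2367453132813, 'fy': 571.2367453132813, 'cx': 311.25305193208567, 'cy': 241.81414722778837, 'D': array([-0.0457,  0.    ,  0.    ,  0.    ,  0.    ]), 'R': array([[-0.0262, -0.9996,  0.012 ],
       [-0.9974,  0.0253, -0.0677],
       [ 0.0673, -0.0137, -0.9976]]), 't': array([-0.0521,  0.5243,  1.3168])}
{'fx': 412.72014137344524, 'fy': 412.72014137344524, 'cx': 317.61489744215163, 'cy': 239.89152508697893, 'D': array([-0.0619,  0.    ,  0.    ,  0.    ,  0.    ]), 'mount': array([[ 1.    ,  0.0009, -0.0001,  0.0008],
       [ 0.0003, -0.264 ,  0.9645, -0.1962],
       [ 0.0009, -0.9645, -0.264 ,  0.0739],
       [ 0.    ,  0.    ,  0.    ,  1.    ]])}
```

View pics/scene0.png

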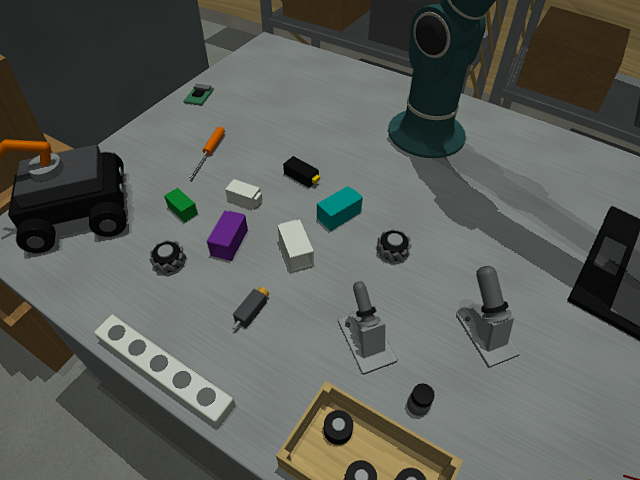

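View pics/top0.png

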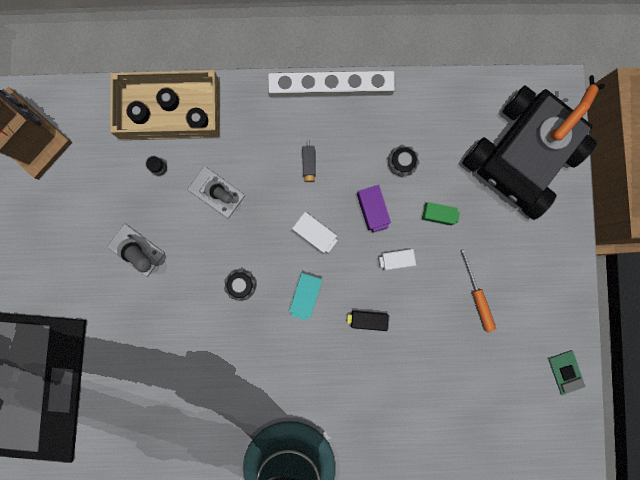

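The candidates, with scene and top-view pixels:

| Object | Scene px | Top px | Choice |
|---|---|---|---|
| Large white cup | (296,245) | (315,232) | cup_large |
| Purple cup | (228,235) | (374,208) | decoy |
| Turquoise cup | (340,208) | (306,295) | decoy |
| Small white cup | (243,193) | (397,259) | cup_small |
| Green cup | (181,204) | (441,213) | decoy |
| White hole-strip | – | (330,83) | not part of the job |

The thick peg is at top (137,250) and the thin peg at top (217,190). Next I'll measure these and check the choice in a close crop.

```bash
cat > h.py <<'E'
import cv2,numpy as np
from rig import env
np.set_printoptions(precision=4,suppress=True)
def cloud(n,d,pose=None):
    c=env.camera_info(n);K=np.array([[c['fx'],0,c['cx']],[0,c['fy'],c['cy']],[0,0,1]])
    v,u=np.mgrid[0:480,0:640]
    xy=cv2.undistortPoints(np.stack([u,v],-1).reshape(-1,1,2).astype(float),K,c['D']).reshape(480,640,2)
    P=np.dstack([xy*d[...,None],d])
    if n=='wrist':
        M=c['mount'];P=P@M[:3,:3].T+M[:3,3];p,R=pose;return P@R.T+p
    return (P-c['t'])@c['R']
E
python3 - <<'E'
from h import *
crops=[]
for n,boxes in (("top",[(285,205,345,260),(375,240,425,280),(100,150,250,280)]),("scene",[(270,210,325,280),(215,170,275,215),(330,255,530,380)])):
    p=cv2.imread(f"pics/{n}0.png");W=cloud(n,np.load(f"pics/{n}0.npy"))
    hsv=cv2.cvtColor(p,cv2.COLOR_BGR2HSV)
    z=W[...,2]
    for i,b in enumerate(boxes):
        c=p[b[1]:b[3],b[0]:b[2]];crops.append(cv2.resize(c,(266,266*c.shape[0]//c.shape[1]) if c.shape[1]>c.shape[0] else (266*c.shape[1]//c.shape[0],266),interpolation=cv2.INTER_CUBIC))
        w=W[b[1]:b[3],b[0]:b[2]].reshape(-1,3)
        if i<2:
            h=(.05,.038)[i]; m=abs(w[:,2]-h)<.005
            r=cv2.minAreaRect((w[m][:,:2]*1000).astype(np.float32));print(n,i,m.sum(),np.median(w[m],0),r,cv2.boxPoints(r).round(0).tolist())
        else:
            for zz in np.arange(.02,.16,.02):pass
            print(n,"floor med",np.median(w[:,2]),"max",w[:,2].max())
cv=np.zeros((540,800,3),np.uint8)
for k,c in enumerate(crops):
    y,x=270*(k//3),267*(k%3);cv[y:y+c.shape[0],x:x+c.shape[1]]=c
cv2.imwrite("pics/crops.png",cv)
E
```

```text
top 0 849 [ 0.5436 -0.0728  0.0503] ((541.4839477539062, -75.55712890625), (99.42825317382812, 50.20418167114258), 51.55929183959961) [[491.0, -99.0], [530.0, -130.0], [592.0, -52.0], [553.0, -21.0]]
top 1 483 [ 0.4767 -0.2656  0.038 ] ((476.563720703125, -263.14129638671875), (38.02778244018555, 79.79878997802734), 7.152345657348633) [[453.0, -226.0], [463.0, -305.0], [500.0, -300.0], [490.0, -221.0]]
top floor med 0.001002208399147888 max 1.3498300848914455
scene 0 833 [ 0.5462 -0.0686  0.0482] ((518.4398193359375, -55.48884582519531), (103.07746887207031, 110.2003402709961), 51.770835876464844) [[443.0, -62.0], [530.0, -130.0], [594.0, -49.0], [507.0, 19.0]]
scene 1 391 [ 0.4798 -0.2623  0.036 ] ((505.0231018066406, -258.6919250488281), (104.65987396240234, 75.62276458740234), 13.91411304473877) [[445.0, -235.0], [463.0, -308.0], [565.0, -283.0], [547.0, -209.0]]
scene floor med -0.00034226173184170107 max 0.7988114605984513
```

View pics/crops.png

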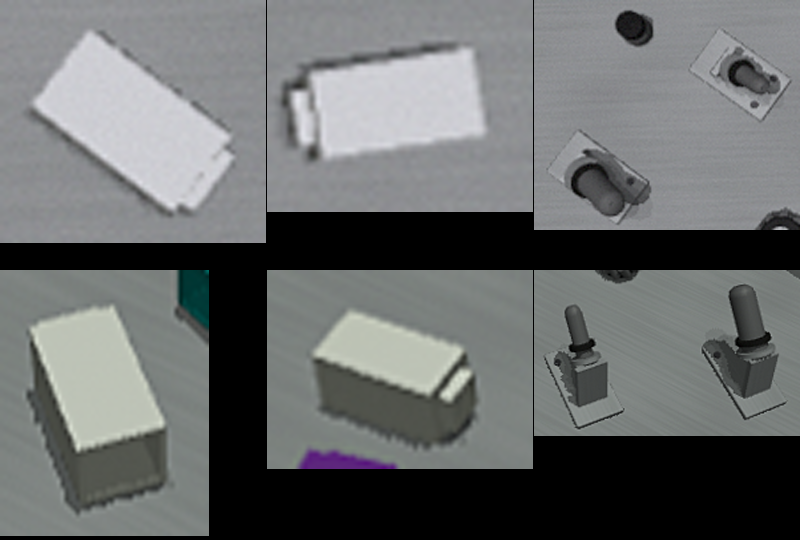

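The crops confirm the choice. The large cup's foot is at its lower-right end in the top view (world -x,-y), and its mouth faces away. The small cup's foot is at its left end (+y). Next I'll fit the pegs from the depth points.

```bash
cat >> h.py <<'E'
from scipy.optimize import least_squares
def axis(q):
    d=np.array([.766*np.cos(q[2]),.766*np.sin(q[2]),.643]);return np.array([q[0],q[1],.07]),d
def fitpeg(w,q0,R,L,f_scale=.002):
    q=np.array(q0,float)
    for it in range(6):
        o,d=axis(q);s=(w-o)@d;r=np.linalg.norm((w-o)-s[:,None]*d,axis=1)
        k=(s>.026)&(s<L-.013)&(r<R+(.02 if it<2 else .006))
        def f(q):
            o,d=axis(q);v=w[k]-o;s=v@d;return np.linalg.norm(v-s[:,None]*d,axis=1)-R
        q=least_squares(f,q,loss='soft_l1',f_scale=f_scale).x
    o,d=axis(q);s=(w-o)@d;r=np.linalg.norm((w-o)-s[:,None]*d,axis=1)
    tip=np.sort(s[(r<R*.6)&(s<L+.03)])[-5:]
    return q,k.sum(),np.sqrt(np.mean(f(q)**2)),tip
E
python3 - <<'E'
from h import *
both={0:[],1:[]}
for n,bx in (("top",[(105,220,175,280),(185,160,250,220)]),("scene",[(450,255,530,370),(330,270,400,375)])):
    W=cloud(n,np.load(f"pics/{n}0.npy"))
    for i,b in enumerate(bx):
        w=W[b[1]:b[3],b[0]:b[2]].reshape(-1,3);w=w[(w[:,2]>-.02)&(w[:,2]<.16)]
        base=w[(w[:,2]>.003)&(w[:,2]<.012)]
        if n=="top":
            r=cv2.minAreaRect((base[:,:2]*1000).astype(np.float32));print(i,"base",r); 
        hi=w[w[:,2]>.085]; both[i].append(hi)
        c=hi[:,:2].mean(0)
        q0=[c[0]+.02,c[1]+.025,np.radians(232)]
        print(n,i,fitpeg(hi,q0,(.018,.012)[i],(.088,.07)[i]),np.degrees(fitpeg(hi,q0,(.018,.012)[i],(.088,.07)[i])[0][2]))
for i in both:
    w=np.vstack(both[i]);c=w[:,:2].mean(0);a=fitpeg(w,[c[0]+.02,c[1]+.025,np.radians(232)],(.018,.012)[i],(.088,.07)[i]);print("both",i,a)
E
```

```text
0 base ((516.1366577148438, 340.0722351074219), (165.5441131591797, 139.58639526367188), 88.60331726074219)
top 0 (array([0.5133, 0.3446, 4.0386]), np.int64(220), np.float64(0.0013580250294328007), array([0.0888, 0.0889, 0.0889, 0.0894, 0.0903])) 231.39351172684553
1 base ((654.2364501953125, 155.01361083984375), (153.1068572998047, 141.95651245117188), 88.61543273925781)
top 1 (array([0.6462, 0.1532, 4.0613]), np.int64(96), np.float64(0.001238876409993855), array([0.0712, 0.0713, 0.0716, 0.0716, 0.0723])) 232.69321025930248
scene 0 (array([0.511 , 0.3451, 4.054 ]), np.int64(550), np.float64(0.001264371609100293), array([0.0865, 0.0866, 0.0867, 0.0867, 0.0868])) 232.27752159550903
scene 1 (array([0.643 , 0.1544, 4.0943]), np.int64(235), np.float64(0.0010936541541203037), array([0.0689, 0.0691, 0.0691, 0.0694, 0.0695])) 234.58827530772373
both 0 (array([0.5116, 0.345 , 4.0515]), np.int64(773), np.float64(0.0013999536992072572), array([0.0882, 0.0883, 0.0883, 0.0883, 0.0888]))
both 1 (array([0.6438, 0.154 , 4.0858]), np.int64(332), np.float64(0.0012985480668774117), array([0.0706, 0.0708, 0.071 , 0.0711, 0.0717]))
```

```bash
cat >> h.py <<'E'
from scipy.spatial.transform import Rotation as Ro, Slerp
def toolR(yaw,T,flip=False):
    """yaw of mouth direction m (deg); T = angle by which approach leans from down towards m"""
    y,t=np.radians(yaw),np.radians(T);m=np.array([np.cos(y),np.sin(y),0])
    a=np.array([0,0,-np.cos(t)])+np.sin(t)*m
    x=np.array([np.sin(y),-np.cos(y),0])*(-1 if flip else 1)
    return np.column_stack([x,a,np.cross(x,a)])
def plan(R,p,n,g):
    s=env.observe();R0,p0=s['tcp_rot'],s['tcp_pos']
    sl=Slerp([0,1],Ro.from_matrix([R0,R]))
    rows=[]
    for i in range(n):
        A=sl(i/n);B=sl((i+1)/n)
        rows.append([round(float(v),1) for v in np.degrees((A.inv()*B).as_rotvec())]+[round(float(v),2) for v in A.inv().apply((np.array(p)-p0)/n)*100]+[g])
    print("t",s['time'],"q",s['joint_pos'],"dist",np.linalg.norm(p-p0),"ang",np.degrees((Ro.from_matrix(R0).inv()*Ro.from_matrix(R)).magnitude()),"F",s['wrist_force'],"grip",s['grip_width']*92)
    print(str(rows).replace(' ',''))
CL=np.array([.5415,-.0756]);CS=np.array([.4766,-.2631]);YL=51.6;YS=-82.9
def md(y): return np.array([np.cos(np.radians(y)),np.sin(np.radians(y)),0])
E
python3 -c "
from h import *
R=toolR(YL,30);g=np.r_[CL,.028]-.005*md(YL)
plan(R,g+.019*R[:,1]-.11*R[:,1],18,7.5)"
```

```text
t 0.1 q [-1.268   0.4683 -0.0116  1.6035  0.006   1.0714 -0.0563] dist 0.786107985475605 ang 111.39039494230178 F [ 0.3152  0.1126 -0.8117] grip 92.09700253969207
[[1.1,5.9,-1.6,-3.25,0.46,-2.88,7.5],[1.1,5.9,-1.6,-2.95,0.31,-3.21,7.5],[1.1,5.9,-1.6,-2.61,0.17,-3.5,7.5],[1.1,5.9,-1.6,-2.24,0.03,-3.75,7.5],[1.1,5.9,-1.6,-1.84,-0.1,-3.96,7.5],[1.1,5.9,-1.6,-1.42,-0.23,-4.12,7.5],[1.1,5.9,-1.6,-0.99,-0.34,-4.24,7.5],[1.1,5.9,-1.6,-0.54,-0.45,-4.31,7.5],[1.1,5.9,-1.6,-0.08,-0.54,-4.33,7.5],[1.1,5.9,-1.6,0.38,-0.63,-4.31,7.5],[1.1,5.9,-1.6,0.84,-0.69,-4.23,7.5],[1.1,5.9,-1.6,1.28,-0.75,-4.11,7.5],[1.1,5.9,-1.6,1.72,-0.79,-3.94,7.5],[1.1,5.9,-1.6,2.13,-0.81,-3.72,7.5],[1.1,5.9,-1.6,2.52,-0.82,-3.47,7.5],[1.1,5.9,-1.6,2.89,-0.81,-3.18,7.5],[1.1,5.9,-1.6,3.22,-0.78,-2.85,7.5],[1.1,5.9,-1.6,3.51,-0.74,-2.49,7.5]]
```

Call:
{"name": "apply_moves", "arguments": {
  "deltas": [
    [1.1,5.9,-1.6,-3.25,0.46,-2.88,7.5],
    [1.1,5.9,-1.6,-2.95,0.31,-3.21,7.5],
    [1.1,5.9,-1.6,-2.61,0.17,-3.5,7.5],
    [1.1,5.9,-1.6,-2.24,0.03,-3.75,7.5],
    [1.1,5.9,-1.6,-1.84,-0.1,-3.96,7.5],
    [1.1,5.9,-1.6,-1.42,-0.23,-4.12,7.5],
    [1.1,5.9,-1.6,-0.99,-0.34,-4.24,7.5],
    [1.1,5.9,-1.6,-0.54,-0.45,-4.31,7.5],
    [1.1,5.9,-1.6,-0.08,-0.54,-4.33,7.5],
    [1.1,5.9,-1.6,0.38,-0.63,-4.31,7.5],
    [1.1,5.9,-1.6,0.84,-0.69,-4.23,7.5],
    [1.1,5.9,-1.6,1.28,-0.75,-4.11,7.5],
    [1.1,5.9,-1.6,1.72,-0.79,-3.94,7.5],
    [1.1,5.9,-1.6,2.13,-0.81,-3.72,7.5],
    [1.1,5.9,-1.6,2.52,-0.82,-3.47,7.5],
    [1.1,5.9,-1.6,2.89,-0.81,-3.18,7.5],
    [1.1,5.9,-1.6,3.22,-0.78,-2.85,7.5],
    [1.1,5.9,-1.6,3.51,-0.74,-2.49,7.5]
  ]
}}

```text
time: 2.35
tcp_pos: [0.4929, -0.1449, 0.0986]
tcp_rot: [[0.74, 0.341, 0.579], [-0.672, 0.381, 0.635], [-0.004, -0.86, 0.511]]
wrist_force: [1.2, 0.0, -1.0]
grip_width: 0.819
```

```bash
python3 -c "
from h import *
R=toolR(YL,30);g=np.r_[CL,.028]-.005*md(YL)
print(env.observe()['tcp_pos'])
plan(R,g+.019*R[:,1]-.11*R[:,1],2,7.5)"
```

```text
[ 0.4929 -0.1449  0.0986]
t 2.35 q [ 0.034   0.4345  0.6533  2.1819 -1.1003  0.9253  0.7377] dist 0.03536660726435585 ang 3.9202894164435884 F [ 1.1686  0.0496 -0.9885] grip 75.35748207687621
[[-0.4,-1.7,0.9,-0.36,0.51,1.65,7.5],[-0.4,-1.7,0.9,-0.31,0.5,1.67,7.5]]
```

Call:
{"name": "apply_moves", "arguments": {
  "deltas": [
    [-0.4,-1.7,0.9,-0.36,0.51,1.65,7.5],
    [-0.4,-1.7,0.9,-0.31,0.5,1.67,7.5],
    [0,0,0,0,0,0,7.5]
  ]
}}

```text
time: 2.72
tcp_pos: [0.5105, -0.1155, 0.1059]
tcp_rot: [[0.784, 0.306, 0.539], [-0.62, 0.391, 0.68], [-0.002, -0.868, 0.496]]
wrist_force: [0.1, 0.3, -0.6]
grip_width: 0.817
```

```bash
python3 -c "
from h import *
R=toolR(YL,30);g=np.r_[CL,.028]-.005*md(YL)
plan(R,g+.019*R[:,1],6,7.5)"
```

```text
t 2.725 q [-0.0335  0.4236  0.6396  2.154  -1.0578  0.9173  0.6806] dist 0.10921087006537164 ang 0.2752942027204907 F [ 0.0785  0.3129 -0.6253] grip 75.17898238499295
[[0.0,-0.0,-0.0,-0.0,1.82,0.02,7.5],[0.0,-0.0,-0.0,-0.0,1.82,0.01,7.5],[0.0,-0.0,-0.0,-0.01,1.82,0.01,7.5],[0.0,-0.0,-0.0,-0.01,1.82,0.01,7.5],[0.0,-0.0,-0.0,-0.01,1.82,0.01,7.5],[0.0,-0.0,-0.0,-0.01,1.82,0.01,7.5]]
```

Call:
{"name": "apply_moves", "arguments": {
  "deltas": [
    [0,0,0,0,1.8,0,7.5],
    [0,0,0,0,1.8,0,7.5],
    [0,0,0,0,1.8,0,7.5],
    [0,0,0,0,1.8,0,7.5],
    [0,0,0,0,1.8,0,7.5],
    [0,0,0,0,0.8,0,7.5],
    [0,0,0,0,0,0,7.5]
  ]
}}

```text
time: 3.6
tcp_pos: [0.5406, -0.0662, 0.0213]
tcp_rot: [[0.794, 0.303, 0.526], [-0.608, 0.397, 0.688], [-0.0, -0.866, 0.5]]
wrist_force: [-0.6, 0.3, 0.3]
grip_width: 0.816
```

```bash
python3 -c "
from h import *
R=toolR(YL,30);g=np.r_[CL,.028]-.005*md(YL)
plan(R,g+.019*R[:,1],1,7.5)
s=env.observe();p,d=env.read_camera('wrist');cv2.imwrite('pics/w1.png',p)"
```

```text
t 3.6 q [ 0.0322  0.5733  0.4209  2.1605 -1.2723  0.766   0.8244] dist 0.011973898792632215 ang 0.9783169412262214 F [-0.6471  0.2675  0.3029] grip 75.06287382764968
[[0.0,0.8,-0.5,0.65,0.73,-0.69,7.5]]
```

View pics/w1.png

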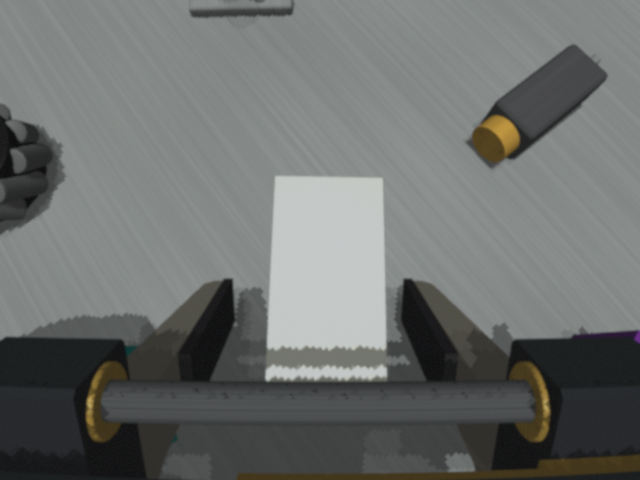

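```bash
python3 -c "
from h import *
R=toolR(YL,20);g=np.r_[CL,.028]-.005*md(YL)
plan(R,g+.019*R[:,1],3,7.5)"
```

```text
t 3.65 q [ 0.0318  0.573   0.4218  2.1605 -1.2723  0.7664  0.8243] dist 0.013991497073521224 ang 10.018667093163232 F [-0.2962  0.3876  0.1462] grip 74.92571258363006
[[-3.3,0.3,-0.1,0.21,0.24,-0.34,7.5],[-3.3,0.3,-0.1,0.21,0.26,-0.32,7.5],[-3.3,0.3,-0.1,0.21,0.28,-0.31,7.5]]
```

Call:
{"name": "apply_moves", "arguments": {
  "deltas": [
    [-3.3,0.3,-0.1,0.21,0.24,-0.34,7.5],
    [-3.3,0.3,-0.1,0.21,0.26,-0.32,7.5],
    [-3.3,0.3,-0.1,0.21,0.28,-0.31,7.5],
    [0,0,0,0,0,0,7.5]
  ]
}}

```text
time: 4.15
tcp_pos: [0.5424, -0.0749, 0.0124]
tcp_rot: [[0.784, 0.212, 0.584], [-0.621, 0.266, 0.737], [0.001, -0.941, 0.34]]
wrist_force: [-0.1, 0.6, -0.6]
grip_width: 0.813
```

```bash
python3 -c "
from h import *
R=toolR(YL,20);g=np.r_[CL,.028]-.005*md(YL)
plan(R,g+.019*R[:,1],1,7.5);print(env.observe()['tcp_pos'])"
```

```text
t 4.15 q [-0.1354  0.5729  0.515   2.1227 -1.0861  0.6808  0.5518] dist 0.0022605094012412854 ang 0.15686701080432644 F [-0.1044  0.6206 -0.6264] grip 74.84076979808351
[[0.1,0.0,0.1,-0.03,0.22,-0.04,7.5]]
[ 0.5424 -0.0749  0.0124]
```

Good. Close the jaws, then lift a little.

Call:
{"name": "apply_moves", "arguments": {
  "deltas": [
    [0,0,0,0,0.2,0,7.5],
    [0,0,0,0,0,0,3],
    [0,0,0,0,0,0,3],
    [0,0,0,0,0,0,3],
    [0,0,0,0,0,0,3],
    [0,0,0,0,0,0,3]
  ],
  "force": 35
}}

```text
time: 4.9
tcp_pos: [0.5416, -0.0751, 0.0108]
tcp_rot: [[0.782, 0.213, 0.585], [-0.623, 0.268, 0.735], [-0.0, -0.94, 0.342]]
wrist_force: [-0.2, 0.4, 0.8]
grip_width: 0.541
```

```bash
cat >> h.py <<'E'
import json
def save_grasp(name,C,yaw,half,zax):
    s=env.observe();R,p=s['tcp_rot'],s['tcp_pos'];mo=R.T@(np.r_[C,zax]+half*md(yaw)-p);ax=R.T@md(yaw)
    print("mouth in tool",mo,"axis",ax);mo[0]=0;ax[0]=0;ax/=np.linalg.norm(ax)
    json.dump([mo.tolist(),ax.tolist()],open(name,'w'))
def hang_pose(name,q,s,flip=False):
    """tool pose with the mouth at distance s along the peg q=(x,y,yawdeg)"""
    mo,ax=map(np.array,json.load(open(name)))
    T=np.degrees(np.arctan2(ax[1]*1,ax[2]*(-1 if flip else 1)))  # lean at grasp (tool y.m=sinT, |z.m|=cosT)
    R=toolR(q[2]-180,T-40,flip);o,d=axis([q[0],q[1],np.radians(q[2])])
    print("lean",T,"axis err deg",np.degrees(np.arccos(-(R@ax)@d/np.linalg.norm(d))))
    return R,o+s*d-R@mo
QL=(.5118,.345,232.0);QS=(.6442,.154,233.6)
E
python3 -c "
from h import *
save_grasp('gl.json',CL,YL,.05,.025)
R,p=hang_pose('gl.json',QL,.13);print(p)
s=env.observe()
Rg=s['tcp_rot'];env0=env
plan(Rg,s['tcp_pos']+[-.02,0,.15],4,3)
class E:
    observe=staticmethod(lambda:dict(s,tcp_pos=s['tcp_pos']+np.array([-.02,0,.15])))
import h;h.env=E
plan(R,p,16,3)"
```

```text
mouth in tool [0.0001 0.0036 0.0514] axis [-0.0021  0.3419  0.9397]
lean 19.992771546360586 axis err deg 0.010957720652207306
[0.4215 0.2294 0.1745]
t 4.9 q [-0.1288  0.5749  0.5096  2.1247 -1.0923  0.679   0.5583] dist 0.15132745950421556 ang 0.0 F [-0.1622  0.3913  0.8291] grip 49.77105342695183
[[0.0,0.0,0.0,-0.39,-3.63,0.99,3],[0.0,0.0,0.0,-0.39,-3.63,0.99,3],[0.0,0.0,0.0,-0.39,-3.63,0.99,3],[0.0,0.0,0.0,-0.39,-3.63,0.99,3]]
t 4.9 q [-0.1288  0.5749  0.5096  2.1247 -1.0923  0.679   0.5583] dist 0.32083271845357725 ang 40.00330789607727 F [-0.1622  0.3913  0.8291] grip 49.77105342695183
[[-2.5,-0.0,-0.0,-1.67,0.3,1.06,3],[-2.5,-0.0,-0.0,-1.67,0.25,1.08,3],[-2.5,-0.0,-0.0,-1.67,0.2,1.09,3],[-2.5,-0.0,-0.0,-1.67,0.15,1.09,3],[-2.5,-0.0,-0.0,-1.67,0.11,1.1,3],[-2.5,-0.0,-0.0,-1.67,0.06,1.11,3],[-2.5,-0.0,-0.0,-1.67,0.01,1.11,3],[-2.5,-0.0,-0.0,-1.67,-0.04,1.11,3],[-2.5,-0.0,-0.0,-1.67,-0.09,1.11,3],[-2.5,-0.0,-0.0,-1.67,-0.14,1.1,3],[-2.5,-0.0,-0.0,-1.67,-0.18,1.1,3],[-2.5,-0.0,-0.0,-1.67,-0.23,1.09,3],[-2.5,-0.0,-0.0,-1.67,-0.28,1.08,3],[-2.5,-0.0,-0.0,-1.67,-0.33,1.07,3],[-2.5,-0.0,-0.0,-1.67,-0.37,1.05,3],[-2.5,-0.0,-0.0,-1.67,-0.42,1.04,3]]
```

Call:
{"name": "apply_moves", "arguments": {
  "deltas": [
    [0,0,0,-0.39,-3.63,0.99,3],
    [0,0,0,-0.39,-3.63,0.99,3],
    [0,0,0,-0.39,-3.63,0.99,3],
    [0,0,0,-0.39,-3.63,0.99,3],
    [-2.5,0,0,-1.67,0.3,1.06,3],
    [-2.5,0,0,-1.67,0.25,1.08,3],
    [-2.5,0,0,-1.67,0.2,1.09,3],
    [-2.5,0,0,-1.67,0.15,1.09,3],
    [-2.5,0,0,-1.67,0.11,1.1,3],
    [-2.5,0,0,-1.67,0.06,1.11,3],
    [-2.5,0,0,-1.67,0.01,1.11,3],
    [-2.5,0,0,-1.67,-0.04,1.11,3],
    [-2.5,0,0,-1.67,-0.09,1.11,3],
    [-2.5,0,0,-1.67,-0.14,1.1,3],
    [-2.5,0,0,-1.67,-0.18,1.1,3],
    [-2.5,0,0,-1.67,-0.23,1.09,3],
    [-2.5,0,0,-1.67,-0.28,1.08,3]
  ]
}}

```text
time: 7.02
tcp_pos: [0.4352, 0.1748, 0.1712]
tcp_rot: [[0.775, -0.153, 0.613], [-0.632, -0.185, 0.753], [-0.002, -0.971, -0.24]]
wrist_force: [0.8, -0.7, -1.1]
grip_width: 0.538
```

```bash
python3 -c "
from h import *
R,p=hang_pose('gl.json',QL,.12)
plan(R,p,4,3);print(env.observe()['tcp_pos'])"
```

```text
lean 19.992771546360586 axis err deg 0.010957720652207306
t 7.025 q [-1.0796  0.3732  0.7007  1.924  -0.1357  1.1479 -1.0023] dist 0.06137471293041044 ang 6.244479184124549 F [ 0.8345 -0.7265 -1.0904] grip 49.450630165468596
[[-1.5,-0.3,-0.1,-1.13,-0.17,1.02,3],[-1.5,-0.3,-0.1,-1.13,-0.2,1.02,3],[-1.5,-0.3,-0.1,-1.12,-0.23,1.02,3],[-1.5,-0.3,-0.1,-1.12,-0.26,1.02,3]]
[0.4352 0.1748 0.1712]
```

Call:
{"name": "apply_moves", "arguments": {
  "deltas": [
    [-1.5,-0.3,-0.1,-1.13,-0.17,1.02,3],
    [-1.5,-0.3,-0.1,-1.13,-0.2,1.02,3],
    [-1.5,-0.3,-0.1,-1.12,-0.23,1.02,3],
    [-1.5,-0.3,-0.1,-1.12,-0.26,1.02,3],
    [0,0,0,0,0,0,3]
  ]
}}

```text
time: 7.65
tcp_pos: [0.4255, 0.24, 0.1666]
tcp_rot: [[0.791, -0.212, 0.574], [-0.612, -0.273, 0.742], [-0.001, -0.938, -0.346]]
wrist_force: [0.4, -0.4, -1.4]
grip_width: 0.539
```

```bash
python3 - <<'E'
from h import *
R,p=hang_pose('gl.json',QL,.115)
plan(R,p,1,3)
im=[]
for n,b in (("scene",(400,200,560,320)),("top",(90,190,250,310))):
    a,d=env.read_camera(n);W=cloud(n,d);im.append(cv2.resize(a[b[1]:b[3],b[0]:b[2]],(400,300),interpolation=cv2.INTER_CUBIC))
    np.save(f"pics/{n}2.npy",d);cv2.imwrite(f"pics/{n}2.png",a)
cv2.imwrite("pics/c2.png",np.hstack(im))
E
```

```text
lean 19.992771546360586 axis err deg 0.010957720652207306
t 7.65 q [-1.1385  0.4943  0.6565  1.795  -0.16    1.2795 -1.0799] dist 0.003863219013789509 ang 0.36593861212618406 F [ 0.3599 -0.3988 -1.3522] grip 49.62934255919975
[[0.2,0.3,0.1,0.34,0.14,0.12,3]]
```

View pics/c2.png

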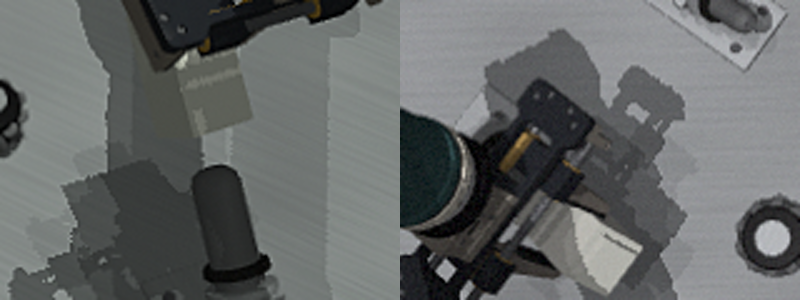

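The scene crop shows the cup mouth at about (221,130) above the peg tip at (212,168). I'll check the lateral offset from the cloud before lowering it.

```bash
python3 - <<'E'
from h import *
s=env.observe();mo,ax=map(np.array,json.load(open('gl.json')))
R,p=s['tcp_rot'],s['tcp_pos']
# coordinates in cup frame: c along axis from mouth (neg towards closed), l lateral (tool x), n normal
A=-np.array(R@ax);A=R@ax;l=R[:,0];n=np.cross(l,A);
n*=np.sign(n[2]);M=p+R@mo
print("mouth",M)
for nme,b in (("scene",(400,200,560,320)),("top",(90,190,250,310))):
    W=cloud(nme,np.load(f"pics/{nme}2.npy"))[b[1]:b[3],b[0]:b[2]].reshape(-1,3)
    P=cv2.imread(f"pics/{nme}2.png")[b[1]:b[3],b[0]:b[2]].reshape(-1,3)
    q=np.c_[(W-M)@A,(W-M)@l,(W-M)@n]
    k=(abs(q[:,2]-.025)<.007)&(q[:,0]>-.11)&(q[:,0]<.02)&(abs(q[:,1])<.04)&(P.min(1)>70)
    print(nme,k.sum(),"along",np.percentile(q[k,0],[1,50,99]),"lat",np.percentile(q[k,1],[1,50,99]),"n",np.median(q[k,2]))
    for a0 in np.arange(-.1,.01,.01):
        j=k&(abs(q[:,0]-a0)<.005)
        if j.sum()>5:print(round(a0,2),q[j,1].min(),q[j,1].max(),np.median(q[j,2]))
    # peg in same lateral coord
    o,d=axis([QL[0],QL[1],np.radians(QL[2])])
    w=W[W[:,2]>.085];ss=(w-o)@d;k=(ss>.03)&(ss<.076)&(np.linalg.norm((w-o)-ss[:,None]*d,axis=1)<.022)
    if k.sum()>20: print("peg lat",((w[k]-M)@l).min(),((w[k]-M)@l).max(),"axis lat",(o+.05*d-M)@l)
E
```

```text
mouth [0.4547 0.275  0.146 ]
scene 798 along [-0.0535 -0.0248  0.0015] lat [-0.0256  0.0022  0.0253] n 0.024696247301998233
-0.05 -0.037786853412805764 0.026513033331974866 0.024684406292477125
-0.04 -0.025638714536078754 0.026640646211118033 0.024669042821854534
-0.03 -0.026185997579410914 0.02499787032912984 0.02466437499779525
-0.02 -0.026407549376400507 0.025299077588009238 0.024611526772130247
-0.01 -0.025760758478229975 0.025893471095887917 0.02469423206986377
-0.0 -0.026083385433975467 0.025229665495153538 0.024800535461243042
peg lat -0.014764130504666672 0.021509854030425036 axis lat 0.001984754942138201
top 632 along [-0.0993 -0.0663 -0.001 ] lat [-0.0237 -0.001   0.0321] n 0.025475788944623802
-0.1 -0.0143995805083261 0.017743405318554405 0.019271484025138966
-0.09 -0.02428742698029054 0.02636220749198407 0.023602546707876426
-0.08 -0.022509223521490315 0.034552525106238303 0.025890103246071054
-0.07 -0.023081969948492362 0.036604066279813025 0.025907404453944228
-0.06 -0.023689398614880442 0.023288374677015868 0.02542326548190907
-0.05 -0.023798609791612923 0.020455165286032674 0.025702641373950452
-0.04 -0.024437791257017775 0.016074511370361193 0.02603947533534324
-0.03 -0.0244917743245943 0.01299889105631288 0.02576566081477668
-0.02 -0.02161675508822297 0.0061327885881602056 0.024784674637665115
-0.01 -0.022083801091745736 0.006229330040211537 0.026196406918396576
-0.0 -0.02219250194083041 0.009188565144803863 0.02540891813391058
```

Call:
{"name": "apply_moves", "arguments": {
  "deltas": [
    [0.2,0.3,0.1,0.38,0.14,0.12,3],
    [0,0,0,0,0,0,3]
  ]
}}

```text
time: 8.0
tcp_pos: [0.4298, 0.2341, 0.1658]
tcp_rot: [[0.784, -0.212, 0.584], [-0.621, -0.268, 0.736], [0.0, -0.94, -0.342]]
wrist_force: [-0.3, -0.8, -1.3]
grip_width: 0.541
```

```bash
python3 -c "
from h import *
R,p=hang_pose('gl.json',QL,.085)
plan(R,p,3,3)"
```

```text
lean 19.992771546360586 axis err deg 0.010957720652207306
t 8.0 q [-1.1278  0.4947  0.6613  1.7972 -0.1622  1.2737 -1.0757] dist 0.03286725978866106 ang 0.4065906071524338 F [-0.3487 -0.8416 -1.2614] grip 49.80006549183692
[[-0.0,-0.1,-0.0,-0.13,0.34,1.03,3],[-0.0,-0.1,-0.0,-0.13,0.34,1.03,3],[-0.0,-0.1,-0.0,-0.12,0.34,1.03,3]]
```

Call:
{"name": "apply_moves", "arguments": {
  "deltas": [
    [0,-0.3,0,-0.3,0.2,0.5,3],
    [0,0,0,0,0,0,3],
    [0,0,0,0,0,0,3]
  ]
}}

```text
time: 8.38
tcp_pos: [0.43, 0.239, 0.1622]
tcp_rot: [[0.786, -0.212, 0.58], [-0.618, -0.267, 0.739], [-0.002, -0.94, -0.341]]
wrist_force: [0.2, 0.4, -2.2]
grip_width: 0.538
```

```bash
python3 -c "
from h import *
R,p=hang_pose('gl.json',QL,.085)
plan(R,p,3,3);print(env.observe()['qd'])"
```

```text
lean 19.992771546360586 axis err deg 0.010957720652207306
t 8.375 q [-1.128   0.5031  0.6561  1.7928 -0.1683  1.2706 -1.0745] dist 0.027360146242044574 ang 0.20849720493515336 F [ 0.2428  0.38   -2.1579] grip 49.47281369760448
[[-0.0,-0.0,-0.1,-0.03,0.27,0.87,3],[-0.0,-0.0,-0.1,-0.03,0.27,0.87,3],[-0.0,-0.0,-0.1,-0.03,0.27,0.87,3]]
[-0.0028  0.0038 -0.0043 -0.0011 -0.0057  0.001  -0.0007]
```

Call:
{"name": "apply_moves", "arguments": {
  "deltas": [
    [0,0,0,-0.02,0.27,0.87,3],
    [0,0,0,-0.02,0.27,0.87,3],
    [0,0,0,-0.02,0.27,0.87,3],
    [0,0,0,0,0,0,3]
  ]
}}

```text
time: 8.88
tcp_pos: [0.4439, 0.2583, 0.1441]
tcp_rot: [[0.787, -0.212, 0.58], [-0.617, -0.268, 0.74], [-0.002, -0.94, -0.342]]
wrist_force: [-0.4, 1.0, -2.3]
grip_width: 0.54
```

```bash
python3 -c "
from h import *
R,p=hang_pose('gl.json',QL,.03)
plan(R,p,6,3)"
```

```text
lean 19.992771546360586 axis err deg 0.010957720652207306
t 8.875 q [-1.113   0.5621  0.6384  1.749  -0.1987  1.2631 -1.071 ] dist 0.052462295472317094 ang 0.16438681577484845 F [-0.438   1.0199 -2.3158] grip 49.7064880349391
[[-0.0,-0.0,-0.0,0.0,0.3,0.82,3],[-0.0,-0.0,-0.0,0.0,0.3,0.82,3],[-0.0,-0.0,-0.0,0.0,0.3,0.82,3],[-0.0,-0.0,-0.0,0.0,0.3,0.82,3],[-0.0,-0.0,-0.0,0.0,0.3,0.82,3],[-0.0,-0.0,-0.0,0.0,0.3,0.82,3]]
```

Call:
{"name": "apply_moves", "arguments": {
  "deltas": [
    [0,0,0,0,0.3,0.82,3],
    [0,0,0,0,0.3,0.82,3],
    [0,0,0,0,0.3,0.82,3],
    [0,0,0,0,0.3,0.82,3],
    [0,0,0,0,0.3,0.82,3],
    [0,0,0,0,0.3,0.82,3],
    [0,0,0,0,0,0,3]
  ]
}}

```text
time: 9.75
tcp_pos: [0.4702, 0.2921, 0.1075]
tcp_rot: [[0.787, -0.213, 0.579], [-0.617, -0.268, 0.74], [-0.002, -0.94, -0.342]]
wrist_force: [0.8, -0.3, -1.3]
grip_width: 0.539
```

```bash
python3 -c "
from h import *
R,p=hang_pose('gl.json',QL,.008)
plan(R,p,4,3)"
```

```text
lean 19.992771546360586 axis err deg 0.010957720652207306
t 9.75 q [-1.0836  0.6713  0.6067  1.6613 -0.2492  1.2528 -1.0693] dist 0.018061281514627447 ang 0.155714126642645 F [ 0.7764 -0.2928 -1.3224] grip 49.599083674461426
[[0.0,-0.0,-0.0,0.01,0.15,0.43,3],[0.0,-0.0,-0.0,0.01,0.15,0.43,3],[0.0,-0.0,-0.0,0.01,0.15,0.43,3],[0.0,-0.0,-0.0,0.01,0.15,0.43,3]]
```

Call:
{"name": "apply_moves", "arguments": {
  "deltas": [
    [0,0,0,0,0.17,0.46,3],
    [0,0,0,0,0.17,0.46,3],
    [0,0,0,0,0.17,0.46,3],
    [0,0,0,0,0.17,0.46,3],
    [0,0,0,0,0.17,0.46,3]
  ],
  "force": 50
}}

```text
time: 10.38
tcp_pos: [0.4793, 0.3031, 0.0952]
tcp_rot: [[0.786, -0.222, 0.577], [-0.619, -0.275, 0.736], [-0.005, -0.935, -0.354]]
wrist_force: [-15.2, -10.9, 30.0]
grip_width: 0.538
```

```bash
python3 -c "
from h import *
R,p=hang_pose('gl.json',QL,.008)
plan(R,p,1,3)"
```

```text
lean 19.992771546360586 axis err deg 0.010957720652207306
t 10.375 q [-1.0704  0.7153  0.5962  1.6184 -0.2643  1.2672 -1.0706] dist 0.0009266038465496185 ang 0.7848099258411567 F [-15.2276 -10.8864  30.0162] grip 49.48124672359258
[[0.7,-0.1,-0.3,-0.02,-0.07,-0.05,3]]
```

Call:
{"name": "apply_moves", "arguments": {
  "deltas": [
    [0.5,0,0,0,0,0,3],
    [0,0,0,0,0,0,7.5],
    [0,0,0,0,0,0,7.5],
    [0,0,0,0,0,0,7.5],
    [0,0,0,0,-2.0,0,7.5],
    [0,0,0,0,-3.0,0,7.5],
    [0,0,0,0,-4.0,0,7.5],
    [0,0,0,0,-4.0,0,7.5],
    [0,0,0,0,0,0,7.5]
  ]
}}

```text
time: 11.5
tcp_pos: [0.5094, 0.3405, 0.2195]
tcp_rot: [[0.786, -0.215, 0.579], [-0.618, -0.268, 0.739], [-0.003, -0.939, -0.343]]
wrist_force: [0.4, -0.1, -0.5]
grip_width: 0.815
```

```bash
cat >> h.py <<'E'
def checkcup(tag,q,half,views,L):
    """rim position along the peg from points of the cup's upper face; ring from dark points"""
    o,d=axis([q[0],q[1],np.radians(q[2])]);l=np.array([-np.sin(np.radians(q[2])),np.cos(np.radians(q[2])),0]);n=np.cross(d,l);n*=np.sign(n[2])
    im=[]
    for nme,b in views:
        a,D=env.read_camera(nme);W=cloud(nme,D)[b[1]:b[3],b[0]:b[2]].reshape(-1,3);P=a[b[1]:b[3],b[0]:b[2]].reshape(-1,3)
        Q=np.c_[(W-o)@d,(W-o)@l,(W-o)@n]
        k=(abs(Q[:,2]-half)<.008)&(abs(Q[:,1])<half+.01)&(Q[:,0]>-.02)&(Q[:,0]<L+.05)&(P.min(1)>80)
        if k.sum()>20:
            c=np.polyfit(Q[k,0],Q[k,2],1);print(tag,nme,k.sum(),"along 1/99%",np.percentile(Q[k,0],[1,99]),"lat",np.percentile(Q[k,1],[2,98]),"slope deg",np.degrees(np.arctan(c[0])),"lat slope",np.degrees(np.arctan(np.polyfit(Q[k,0],Q[k,1],1)[0])))
        im.append(cv2.resize(a[b[1]:b[3],b[0]:b[2]],(400,300),interpolation=cv2.INTER_CUBIC))
    cv2.imwrite(f"pics/{tag}.png",np.hstack(im))
E
python3 -c "
from h import *
checkcup('hung_l',QL,.025,[('scene',(430,255,550,345)),('top',(90,190,190,265))],.1)
R=toolR(YS,20,True);g=np.r_[CS,.0275]-.004*md(YS)
p=g+.019*R[:,1]-.11*R[:,1];s=env.observe();print(s['tcp_pos'])
"
```

```text
hung_l scene 1342 along 1/99% [0.0079 0.0987] lat [-0.0224  0.027 ] slope deg -1.0850543255522775 lat slope 1.1938022586798505
hung_l top 565 along 1/99% [0.0012 0.1003] lat [-0.0198  0.0277] slope deg -0.5139124869905233 lat slope 7.710566719536899
[0.5073 0.3391 0.2166]
```

View pics/hung_l.png

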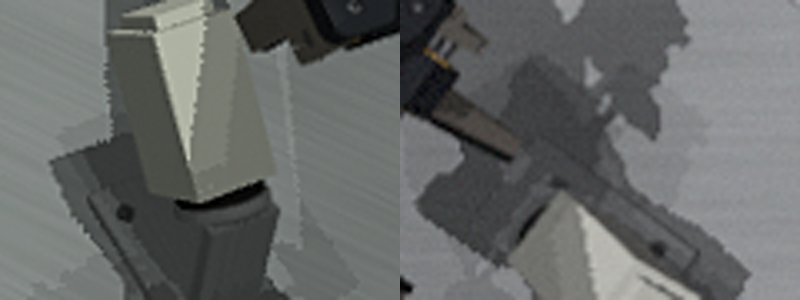

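The large cup is hung, with its rim at 7.9 mm from the flange and the ring seated. Next the small cup.

```bash
python3 -c "
from h import *
R=toolR(YS,15,True);g=np.r_[CS,.0275]-.004*md(YS)
plan(R,g-.08*R[:,1]+[0,0,.02],18,6.5)
"
```

```text
t 11.6 q [-1.0732  0.6586  0.6282  1.4066 -0.2314  1.5218 -1.1031] dist 0.5858742760043762 ang 45.597631692927926 F [-0.3462 -0.2208 -0.1318] grip 75.14208670347664
[[0.3,-2.4,-0.8,1.84,1.39,-2.3,6.5],[0.3,-2.4,-0.8,1.72,1.4,-2.38,6.5],[0.3,-2.4,-0.8,1.6,1.41,-2.45,6.5],[0.3,-2.4,-0.8,1.48,1.42,-2.53,6.5],[0.3,-2.4,-0.8,1.35,1.43,-2.59,6.5],[0.3,-2.4,-0.8,1.22,1.43,-2.65,6.5],[0.3,-2.4,-0.8,1.09,1.44,-2.71,6.5],[0.3,-2.4,-0.8,0.96,1.44,-2.76,6.5],[0.3,-2.4,-0.8,0.82,1.44,-2.8,6.5],[0.3,-2.4,-0.8,0.69,1.43,-2.84,6.5],[0.3,-2.4,-0.8,0.55,1.43,-2.87,6.5],[0.3,-2.4,-0.8,0.41,1.42,-2.9,6.5],[0.3,-2.4,-0.8,0.27,1.41,-2.92,6.5],[0.3,-2.4,-0.8,0.12,1.4,-2.94,6.5],[0.3,-2.4,-0.8,-0.02,1.38,-2.95,6.5],[0.3,-2.4,-0.8,-0.16,1.37,-2.95,6.5],[0.3,-2.4,-0.8,-0.3,1.35,-2.95,6.5],[0.3,-2.4,-0.8,-0.44,1.33,-2.94,6.5]]
```

Call:
{"name": "apply_moves", "arguments": {
  "deltas": [
    [0.3,-2.4,-0.8,1.84,0.8,-2.3,6.5],
    [0.3,-2.4,-0.8,1.72,1.4,-2.38,6.5],
    [0.3,-2.4,-0.8,1.6,1.41,-2.45,6.5],
    [0.3,-2.4,-0.8,1.48,1.42,-2.53,6.5],
    [0.3,-2.4,-0.8,1.35,1.43,-2.59,6.5],
    [0.3,-2.4,-0.8,1.22,1.43,-2.65,6.5],
    [0.3,-2.4,-0.8,1.09,1.44,-2.71,6.5],
    [0.3,-2.4,-0.8,0.96,1.44,-2.76,6.5],
    [0.3,-2.4,-0.8,0.82,1.44,-2.8,6.5],
    [0.3,-2.4,-0.8,0.69,1.43,-2.84,6.5],
    [0.3,-2.4,-0.8,0.55,1.43,-2.87,6.5],
    [0.3,-2.4,-0.8,0.41,1.42,-2.9,6.5],
    [0.3,-2.4,-0.8,0.27,1.41,-2.92,6.5],
    [0.3,-2.4,-0.8,0.12,1.4,-2.94,6.5],
    [0.3,-2.4,-0.8,-0.02,1.38,-2.95,6.5],
    [0.3,-2.4,-0.8,-0.16,1.37,-2.95,6.5],
    [0,0,0,0,0,0,6.5]
  ]
}}

```text
time: 13.72
tcp_pos: [0.4607, -0.1937, 0.1198]
tcp_rot: [[0.997, -0.018, -0.072], [0.065, -0.275, 0.959], [-0.037, -0.961, -0.273]]
wrist_force: [-0.6, 1.4, 0.3]
grip_width: 0.708
```

```bash
python3 -c "
from h import *
R=toolR(YS,15,True);g=np.r_[CS,.0275]-.004*md(YS)
plan(R,g-.06*R[:,1],3,6.5);print(env.observe()['tcp_pos'])
"
```

```text
t 13.725 q [-0.434   0.3341  0.6744  2.1239  0.1066  0.7148  0.1992] dist 0.062173317242636375 ang 4.070943940794928 F [-0.6102  1.4097  0.3041] grip 65.119248303435
[[0.3,-0.9,-1.0,0.38,1.55,-1.32,6.5],[0.3,-0.9,-1.0,0.33,1.55,-1.33,6.5],[0.3,-0.9,-1.0,0.29,1.55,-1.35,6.5]]
[ 0.4607 -0.1937  0.1198]
```

Call:
{"name": "apply_moves", "arguments": {
  "deltas": [
    [0.3,-0.9,-1.0,0.38,1.3,-1.32,6.5],
    [0.3,-0.9,-1.0,0.33,1.3,-1.33,6.5],
    [0.3,-0.9,-1.0,0.29,1.3,-1.35,6.5],
    [0,0,0,0,0,0,6.5],
    [0,0,0,0,0,0,6.5]
  ]
}}

```text
time: 14.35
tcp_pos: [0.472, -0.2365, 0.0881]
tcp_rot: [[0.992, 0.028, -0.126], [0.129, -0.251, 0.959], [-0.005, -0.968, -0.252]]
wrist_force: [-0.2, -0.2, 0.3]
grip_width: 0.707
```

```bash
python3 -c "
from h import *
R=toolR(YS,15,True);g=np.r_[CS,.0275]-.004*md(YS)
plan(R,g+.019*R[:,1],5,6.5);print(env.observe()['tcp_pos'])
"
```

```text
t 14.35 q [-0.2626  0.3951  0.607   2.1219  0.0228  0.5869  0.4076] dist 0.0837715205084894 ang 0.5576198975786487 F [-0.2356 -0.1697  0.2858] grip 65.06080534967353
[[-0.1,0.1,-0.0,0.03,1.67,-0.14,6.5],[-0.1,0.1,-0.0,0.03,1.67,-0.14,6.5],[-0.1,0.1,-0.0,0.03,1.67,-0.14,6.5],[-0.1,0.1,-0.0,0.03,1.67,-0.13,6.5],[-0.1,0.1,-0.0,0.03,1.67,-0.13,6.5]]
[ 0.472  -0.2365  0.0881]
```

Call:
{"name": "apply_moves", "arguments": {
  "deltas": [
    [-0.1,0.1,0,0.03,1.67,-0.14,6.5],
    [-0.1,0.1,0,0.03,1.67,-0.14,6.5],
    [-0.1,0.1,0,0.03,1.67,-0.14,6.5],
    [-0.1,0.1,0,0.03,1.6,-0.13,6.5],
    [0,0,0,0,1.3,-0.1,6.5],
    [0,0,0,0,0,0,6.5],
    [0,0,0,0,0,0,6.5]
  ]
}}

```text
time: 15.22
tcp_pos: [0.4772, -0.2609, 0.0076]
tcp_rot: [[0.992, 0.029, -0.123], [0.126, -0.257, 0.958], [-0.004, -0.966, -0.258]]
wrist_force: [0.6, -0.1, -0.4]
grip_width: 0.708
```

```bash
python3 -c "
from h import *
R=toolR(YS,15,True);g=np.r_[CS,.0275]-.004*md(YS)
plan(R,g+.019*R[:,1],1,6.5);print(env.observe()['tcp_pos'])
"
```

```text
t 15.225 q [-0.1332  0.5631  0.5127  2.1226 -0.064   0.4104  0.4809] dist 0.0034995741431702978 ang 0.2532727766550674 F [ 0.5902 -0.1108 -0.3787] grip 65.14457488455011
[[-0.0,0.2,-0.2,-0.09,-0.07,-0.33,6.5]]
[ 0.4772 -0.2609  0.0076]
```

Call:
{"name": "apply_moves", "arguments": {
  "deltas": [
    [0,0,0,-0.07,0,-0.2,6.5],
    [0,0,0,0,0,0,2.5],
    [0,0,0,0,0,0,2.5],
    [0,0,0,0,0,0,2.5],
    [0,0,0,0,0,0,2.5],
    [0,0,0,0,0,0,2.5]
  ],
  "force": 35
}}

```text
time: 15.98
tcp_pos: [0.4776, -0.2628, 0.0095]
tcp_rot: [[0.992, 0.031, -0.122], [0.126, -0.257, 0.958], [-0.001, -0.966, -0.259]]
wrist_force: [0.5, 0.3, -0.4]
grip_width: 0.407
```

```bash
python3 -c "
from h import *
save_grasp('gs.json',CS,YS,.04,.019)
R,p=hang_pose('gs.json',QS,.12,True);print(p,R)
s=env.observe();print(s['tcp_pos'],s['grip_width']*92)
R0=s['tcp_rot'];up=[-.03,.02,.15]
plan(R0,s['tcp_pos']+up,4,2.5)
class E:
    observe=staticmethod(lambda:dict(s,tcp_pos=s['tcp_pos']+np.array(up)))
import h;h.env=E
plan(R,p,19,2.5)"
```

```text
mouth in tool [-0.0012  0.0012 -0.0413] axis [-0.0028  0.2587 -0.966 ]
lean 14.990753896786453 axis err deg 0.010957720718729302
[0.5678 0.0503 0.1657] [[-0.8049 -0.2509 -0.5378]
 [ 0.5934 -0.3403 -0.7294]
 [-0.     -0.9062  0.4228]]
[ 0.4776 -0.2628  0.0095] 37.39894438872318
t 15.975 q [-0.1295  0.5593  0.5128  2.1218 -0.0632  0.4113  0.4847] dist 0.15427248620541512 ang 0.0 F [ 0.5333  0.3059 -0.3542] grip 37.39894438872318
[[0.0,0.0,0.0,-0.69,-3.77,-0.4,2.5],[0.0,0.0,0.0,-0.69,-3.77,-0.4,2.5],[0.0,0.0,0.0,-0.69,-3.77,-0.4,2.5],[0.0,0.0,0.0,-0.69,-3.77,-0.4,2.5]]
t 15.975 q [-0.1295  0.5593  0.5128  2.1218 -0.0632  0.4113  0.4847] dist 0.31681995023898785 ang 139.06924225764328 F [ 0.5333  0.3059 -0.3542] grip 37.39894438872318
[[1.0,-7.2,0.6,0.82,-0.41,1.39,2.5],[1.0,-7.2,0.6,0.99,-0.39,1.28,2.5],[1.0,-7.2,0.6,1.14,-0.39,1.16,2.5],[1.0,-7.2,0.6,1.27,-0.38,1.01,2.5],[1.0,-7.2,0.6,1.38,-0.38,0.85,2.5],[1.0,-7.2,0.6,1.48,-0.38,0.68,2.5],[1.0,-7.2,0.6,1.54,-0.39,0.49,2.5],[1.0,-7.2,0.6,1.59,-0.4,0.3,2.5],[1.0,-7.2,0.6,1.61,-0.41,0.11,2.5],[1.0,-7.2,0.6,1.61,-0.43,-0.09,2.5],[1.0,-7.2,0.6,1.58,-0.45,-0.28,2.5],[1.0,-7.2,0.6,1.53,-0.47,-0.47,2.5],[1.0,-7.2,0.6,1.45,-0.5,-0.65,2.5],[1.0,-7.2,0.6,1.35,-0.53,-0.82,2.5],[1.0,-7.2,0.6,1.23,-0.56,-0.97,2.5],[1.0,-7.2,0.6,1.1,-0.59,-1.11,2.5],[1.0,-7.2,0.6,0.94,-0.62,-1.23,2.5],[1.0,-7.2,0.6,0.77,-0.65,-1.33,2.5],[1.0,-7.2,0.6,0.59,-0.68,-1.4,2.5]]
```

Call:
{"name": "apply_moves", "arguments": {
  "deltas": [
    [0,0,0,-0.69,-3.77,-0.4,2.5],
    [0,0,0,-0.69,-3.77,-0.4,2.5],
    [0,0,0,-0.69,-3.77,-0.4,2.5],
    [0,0,0,-0.69,-3.77,-0.4,2.5],
    [1.0,-7.2,0.6,0.82,-0.41,1.39,2.5],
    [1.0,-7.2,0.6,0.99,-0.39,1.28,2.5],
    [1.0,-7.2,0.6,1.14,-0.39,1.16,2.5],
    [1.0,-7.2,0.6,1.27,-0.38,1.01,2.5],
    [1.0,-7.2,0.6,1.38,-0.38,0.85,2.5],
    [1.0,-7.2,0.6,1.48,-0.38,0.68,2.5],
    [1.0,-7.2,0.6,1.54,-0.39,0.49,2.5],
    [1.0,-7.2,0.6,1.59,-0.4,0.3,2.5],
    [1.0,-7.2,0.6,1.61,-0.41,0.11,2.5]
  ]
}}

```text
time: 17.6
tcp_pos: [0.5006, -0.0985, 0.1662]
tcp_rot: [[0.277, -0.14, -0.951], [0.934, -0.196, 0.3], [-0.228, -0.971, 0.076]]
wrist_force: [-0.1, -0.4, -1.1]
grip_width: 0.405
```

```bash
python3 -c "
from h import *
R,p=hang_pose('gs.json',QS,.13,True)
plan(R,p,12,2.5);print(env.observe()['tcp_pos'])"
```

```text
lean 14.990753896786453 axis err deg 0.010957720718729302
t 17.6 q [-0.318   0.3474  0.3817  1.9005  0.0886  1.0507  1.2758] dist 0.15594119470903636 ang 71.42075405930437 F [-0.0974 -0.424  -1.1359] grip 37.22153987355282
[[0.8,-5.9,0.6,1.24,-0.35,-0.14,2.5],[0.8,-5.9,0.6,1.22,-0.37,-0.26,2.5],[0.8,-5.9,0.6,1.18,-0.38,-0.37,2.5],[0.8,-5.9,0.6,1.14,-0.4,-0.49,2.5],[0.8,-5.9,0.6,1.08,-0.42,-0.59,2.5],[0.8,-5.9,0.6,1.01,-0.44,-0.7,2.5],[0.8,-5.9,0.6,0.93,-0.46,-0.79,2.5],[0.8,-5.9,0.6,0.84,-0.48,-0.87,2.5],[0.8,-5.9,0.6,0.74,-0.5,-0.95,2.5],[0.8,-5.9,0.6,0.63,-0.52,-1.01,2.5],[0.8,-5.9,0.6,0.52,-0.54,-1.06,2.5],[0.8,-5.9,0.6,0.41,-0.56,-1.1,2.5]]
[ 0.5006 -0.0985  0.1662]
```

Call:
{"name": "apply_moves", "arguments": {
  "deltas": [
    [0.8,-5.9,0.6,1.24,-0.35,-0.14,2.5],
    [0.8,-5.9,0.6,1.22,-0.37,-0.26,2.5],
    [0.8,-5.9,0.6,1.18,-0.38,-0.37,2.5],
    [0.8,-5.9,0.6,1.14,-0.4,-0.49,2.5],
    [0.8,-5.9,0.6,1.08,-0.42,-0.59,2.5],
    [0.8,-5.9,0.6,1.01,-0.44,-0.7,2.5],
    [0.8,-5.9,0.6,0.93,-0.46,-0.79,2.5],
    [0.8,-5.9,0.6,0.84,-0.48,-0.87,2.5],
    [0.8,-5.9,0.6,0.74,-0.5,-0.95,2.5],
    [0.8,-5.9,0.6,0.63,-0.52,-1.01,2.5],
    [0,0,0,0,0,0,2.5]
  ]
}}

```text
time: 18.98
tcp_pos: [0.5511, 0.0269, 0.1669]
tcp_rot: [[-0.703, -0.247, -0.667], [0.708, -0.319, -0.629], [-0.058, -0.915, 0.399]]
wrist_force: [-0.1, 0.2, -1.5]
grip_width: 0.405
```

```bash
python3 -c "
from h import *
R,p=hang_pose('gs.json',QS,.105,True)
plan(R,p,4,2.5);print(env.observe()['tcp_pos'])"
```

```text
lean 14.990753896786453 axis err deg 0.010957720718729302
t 18.975 q [-0.3595  0.5253  0.1275  1.6454  0.1978  1.3091  2.0186] dist 0.04171052144126066 ang 9.466645910178322 F [-0.1239  0.244  -1.5114] grip 37.227462396136026
[[0.3,-2.3,0.2,0.18,-0.16,-1.01,2.5],[0.3,-2.3,0.2,0.14,-0.16,-1.02,2.5],[0.3,-2.3,0.2,0.1,-0.17,-1.02,2.5],[0.3,-2.3,0.2,0.05,-0.18,-1.03,2.5]]
[0.5511 0.0269 0.1669]
```

Call:
{"name": "apply_moves", "arguments": {
  "deltas": [
    [0.3,-2.3,0.2,0.18,-0.16,-1.01,2.5],
    [0.3,-2.3,0.2,0.14,-0.16,-1.02,2.5],
    [0.3,-2.3,0.2,0.1,-0.17,-1.02,2.5],
    [0.3,-2.3,0.2,0.05,-0.18,-0.7,2.5],
    [0,0,0,0,0,0,2.5],
    [0,0,0,0,0,0,2.5]
  ]
}}

```text
time: 19.73
tcp_pos: [0.5738, 0.0573, 0.1563]
tcp_rot: [[-0.807, -0.25, -0.535], [0.59, -0.344, -0.73], [-0.002, -0.905, 0.426]]
wrist_force: [-0.2, 0.3, -2.1]
grip_width: 0.408
```

```bash
python3 - <<'E'
from h import *
R,p=hang_pose('gs.json',QS,.09,True)
plan(R,p,1,2.5)
s=env.observe();mo,ax=map(np.array,json.load(open('gs.json')))
R,p=s['tcp_rot'],s['tcp_pos'];A=R@ax;l=R[:,0];n=np.cross(l,A);n*=np.sign(n[2]);M=p+R@mo
o,d=axis([QS[0],QS[1],np.radians(QS[2])]);im=[]
for nme,b in (("scene",(300,210,460,330)),("top",(170,130,330,250))):
    a,D=env.read_camera(nme);W=cloud(nme,D)[b[1]:b[3],b[0]:b[2]].reshape(-1,3);P=a[b[1]:b[3],b[0]:b[2]].reshape(-1,3)
    im.append(cv2.resize(a[b[1]:b[3],b[0]:b[2]],(400,300),interpolation=cv2.INTER_CUBIC))
    q=np.c_[(W-M)@A,(W-M)@l,(W-M)@n]
    k=(abs(q[:,2]-.019)<.006)&(q[:,0]>-.09)&(q[:,0]<.02)&(abs(q[:,1])<.03)&(P.min(1)>70)
    if k.sum():print(nme,k.sum(),"along",np.percentile(q[k,0],[1,50,99]),"n",np.median(q[k,2]))
    for a0 in np.arange(-.08,.02,.01):
        j=k&(abs(q[:,0]-a0)<.005)
        if j.sum()>5:print(round(a0,2),q[j,1].min(),q[j,1].max(),np.median(q[j,2]))
    w=W[W[:,2]>.085];ss=(w-o)@d;k=(ss>.03)&(ss<.058)&(np.linalg.norm((w-o)-ss[:,None]*d,axis=1)<.016)
    if k.sum()>20: print("peg lat",((w[k]-M)@l).min(),((w[k]-M)@l).max(),"axis lat",(o+.05*d-M)@l,"n",((w[k]-M)@n).max(),(o+.05*d-M)@n)
cv2.imwrite("pics/c3.png",np.hstack(im))
E
```

```text
lean 14.990753896786453 axis err deg 0.010957720718729302
t 19.725 q [-0.3743  0.5925  0.0883  1.5645  0.2169  1.3479  2.1305] dist 0.016983962778355257 ang 0.2946350573992494 F [-0.1641  0.2946 -2.1371] grip 37.52353052822767
[[-0.2,0.2,-0.2,0.07,0.31,-1.67,2.5]]
scene 404 along [-0.0375 -0.0178 -0.0017] n 0.0182385924223149
-0.04 0.012335936686852693 0.026958539974051496 0.018202750201846578
-0.03 -0.020755831452155607 0.018283335181285654 0.018281523852697906
-0.02 -0.021158287071930768 0.017619822391644575 0.018202827603610926
-0.01 -0.020992897260605443 0.017685056290595066 0.01818694968325009
-0.0 -0.021127032263568088 0.017720747912117585 0.018322078786290406
peg lat -0.011420043976998237 0.011801911393344579 axis lat 0.0004884177422781374 n 0.016079568522180367 0.0015983605153818256
top 476 along [-0.0777 -0.0466 -0.0022] n 0.01880323856051947
-0.08 -0.020420055197651513 0.01579428893827073 0.015921521089165346
-0.07 -0.02027315322415302 0.0163492258260567 0.01860867873041923
-0.06 -0.02941317850192803 0.028043741872854827 0.018984816209283512
-0.05 -0.0202927543034246 0.015636963056668087 0.019160636427727657
-0.04 -0.02055042175171414 0.014986616955045502 0.01879753895707264
-0.03 -0.020772728931214214 0.014335367646280652 0.019513941875567598
-0.02 -0.021645600509939848 0.014222630617712671 0.018521893117295248
-0.01 -0.02131946514620018 0.013075641617097816 0.019399683252480558
-0.0 -0.02156946254227273 0.010575135386717794 0.017228323520569796
```

View pics/c3.png

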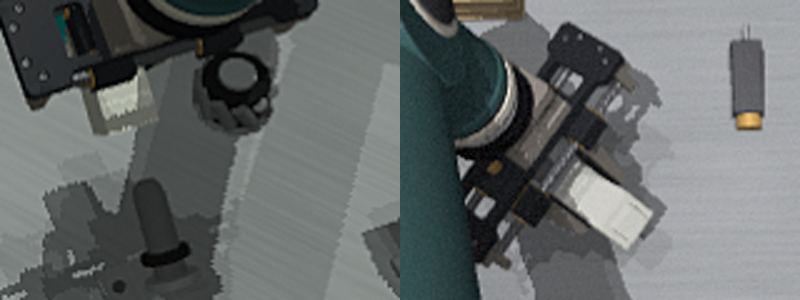

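The scene cloud shows the small cup about 1.7 mm off the jaw centre. I'll put that into the grasp model.

Call:
{"name": "apply_moves", "arguments": {
  "deltas": [
    [-0.2,0.2,-0.2,0.2,0.31,-1.0,2.5],
    [0,0,0,0,0,0,2.5],
    [0,0,0,0,0,0,2.5]
  ]
}}

```text
time: 20.2
tcp_pos: [0.5768, 0.0648, 0.1491]
tcp_rot: [[-0.804, -0.251, -0.54], [0.595, -0.339, -0.728], [-0.0, -0.907, 0.422]]
wrist_force: [0.4, 1.0, -0.3]
grip_width: 0.406
```

```bash
python3 -c "
from h import *
m,a=json.load(open('gs.json'));m[0]=-.0015;json.dump([m,a],open('gs.json','w'))
R,p=hang_pose('gs.json',QS,.055,True)
plan(R,p,4,2.5)"
```

```text
lean 14.990753896786453 axis err deg 0.010957720718729302
t 20.2 q [-0.3786  0.6071  0.0859  1.5557  0.2094  1.3424  2.1199] dist 0.04134172708212308 ang 0.1345525264711059 F [ 0.3812  1.0088 -0.2845] grip 37.3426148351248
[[0.0,-0.0,0.0,0.01,0.23,-1.01,2.5],[0.0,-0.0,0.0,0.01,0.22,-1.01,2.5],[0.0,-0.0,0.0,0.01,0.22,-1.01,2.5],[0.0,-0.0,0.0,0.01,0.22,-1.01,2.5]]
```

Call:
{"name": "apply_moves", "arguments": {
  "deltas": [
    [0,0,0,0.01,0.22,-1.01,2.5],
    [0,0,0,0.01,0.22,-1.01,2.5],
    [0,0,0,0.01,0.22,-1.01,2.5],
    [0,0,0,0.01,0.22,-1.01,2.5],
    [0,0,0,0,0,0,2.5]
  ]
}}

```text
time: 20.82
tcp_pos: [0.5973, 0.0941, 0.1216]
tcp_rot: [[-0.804, -0.251, -0.539], [0.595, -0.339, -0.729], [0.001, -0.906, 0.422]]
wrist_force: [0.5, 0.3, -1.5]
grip_width: 0.399
```

```bash
python3 -c "
from h import *
R,p=hang_pose('gs.json',QS,.028,True)
plan(R,p,4,2.5)"
```

```text
lean 14.990753896786453 axis err deg 0.010957720718729302
t 20.825 q [-0.4011  0.6819  0.0788  1.4915  0.1972  1.3389  2.0929] dist 0.02320085558064558 ang 0.0917356928055358 F [ 0.4912  0.3298 -1.5387] grip 36.66608026250141
[[0.0,-0.0,0.0,-0.02,0.15,-0.56,2.5],[0.0,-0.0,0.0,-0.02,0.15,-0.56,2.5],[0.0,-0.0,0.0,-0.02,0.15,-0.56,2.5],[0.0,-0.0,0.0,-0.02,0.15,-0.56,2.5]]
```

Call:
{"name": "apply_moves", "arguments": {
  "deltas": [
    [0,0,0,-0.02,0.15,-0.56,2.5],
    [0,0,0,-0.02,0.15,-0.56,2.5],
    [0,0,0,-0.02,0.15,-0.56,2.5],
    [0,0,0,-0.02,0.15,-0.56,2.5],
    [0,0,0,0,0.13,-0.48,2.5],
    [0,0,0,0,0.13,-0.48,2.5],
    [0,0,0,0,0.13,-0.48,2.5],
    [0,0,0,0,0.13,-0.48,2.5]
  ],
  "force": 50
}}

```text
time: 21.82
tcp_pos: [0.6183, 0.1197, 0.094]
tcp_rot: [[-0.803, -0.254, -0.54], [0.596, -0.341, -0.727], [0.0, -0.905, 0.425]]
wrist_force: [-2.5, -1.2, 4.3]
grip_width: 0.4
```

```bash
python3 -c "
from h import *
R,p=hang_pose('gs.json',QS,.008,True)
plan(R,p,1,2.5)"
```

```text
lean 14.990753896786453 axis err deg 0.010957720718729302
t 21.825 q [-0.4197  0.7588  0.0753  1.4189  0.1871  1.3426  2.0703] dist 0.0010299302115295045 ang 0.2535959871642098 F [-2.5411 -1.201   4.3041] grip 36.845604770562225
[[-0.2,-0.2,0.1,0.1,0.03,-0.01,2.5]]
```

Call:
{"name": "apply_moves", "arguments": {
  "deltas": [
    [0,0,0,0.05,0.13,-0.48,2.5],
    [0,0,0,0,0.13,-0.48,2.5]
  ]
}}

```text
time: 22.08
tcp_pos: [0.62, 0.1214, 0.0915]
tcp_rot: [[-0.801, -0.262, -0.538], [0.598, -0.35, -0.721], [0.0, -0.9, 0.437]]
wrist_force: [-12.0, -6.9, 23.4]
grip_width: 0.397
```

```bash
python3 -c "
from h import *
R,p=hang_pose('gs.json',QS,.008,True)
plan(R,p,1,2.5)"
```

```text
lean 14.990753896786453 axis err deg 0.010957720718729302
t 22.075 q [-0.4241  0.7731  0.0772  1.403   0.1887  1.3568  2.0652] dist 0.003540627754443479 ang 0.9659388310632183 F [-12.0418  -6.9326  23.3571] grip 36.564364065746155
[[-0.9,-0.3,0.2,0.13,-0.09,0.32,2.5]]
```

Call:
{"name": "apply_moves", "arguments": {
  "deltas": [
    [-0.4,0,0,0,0.13,-0.48,2.5],
    [-0.3,0,0,0,0,0,2.5],
    [0,0,0,0,0,0,6.5],
    [0,0,0,0,0,0,6.5],
    [0,0,0,0,0,0,6.5],
    [0,0,0,0,-2.0,0,6.5],
    [0,0,0,0,-3.0,0,6.5],
    [0,0,0,0,-4.0,0,6.5],
    [0,0,0,0,-4.0,0,6.5],
    [0,0,0,0,-4.0,0,6.5],
    [0,0,0,0,0,0,6.5]
  ]
}}

```text
time: 23.45
tcp_pos: [0.6662, 0.1844, 0.2457]
tcp_rot: [[-0.801, -0.26, -0.539], [0.599, -0.344, -0.723], [0.003, -0.902, 0.431]]
wrist_force: [0.2, -0.5, -0.1]
grip_width: 0.705
```

```bash
python3 - <<'E'
from h import *
checkcup('hung_s',QS,.019,[('scene',(330,255,420,322)),('top',(180,150,270,217))],.08)
checkcup('hung_l2',QL,.025,[('scene',(430,255,550,345)),('top',(90,190,190,265))],.1)
a=cv2.imread('pics/hung_s.png');b=cv2.imread('pics/hung_l2.png');cv2.imwrite('pics/fin.png',np.vstack([a,b]))
p,d=env.read_camera('top');cv2.imwrite('pics/topend.png',p)
E
```

```text
hung_s scene 391 along 1/99% [-0.0027  0.0789] lat [-0.0155  0.0212] slope deg -3.2832589200424964 lat slope 18.03199015849463
hung_s top 506 along 1/99% [-0.0133  0.0834] lat [-0.0156  0.0221] slope deg -1.9892282997158872 lat slope 0.3351647623772707
hung_l2 scene 1349 along 1/99% [-0.0133  0.0919] lat [-0.0219  0.0268] slope deg -0.428046640117598 lat slope 0.9494985296891554
```

View pics/fin.png

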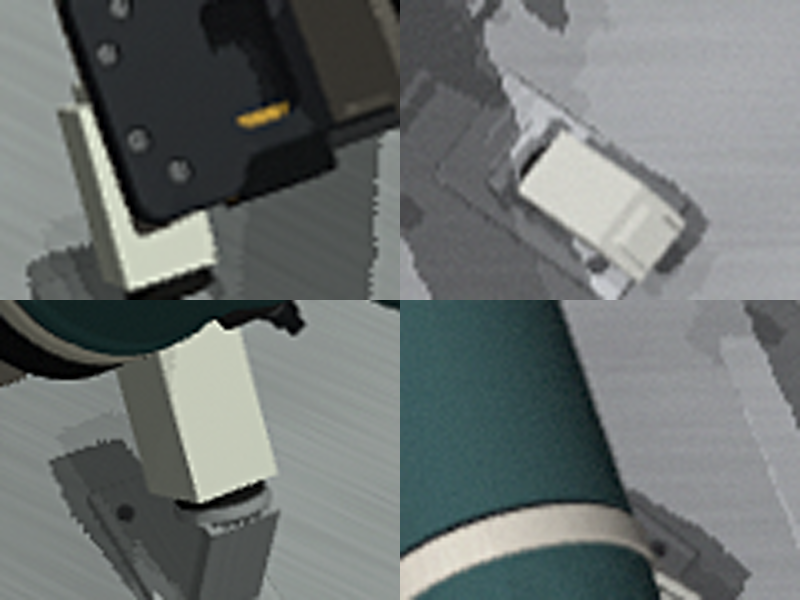

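View pics/topend.png

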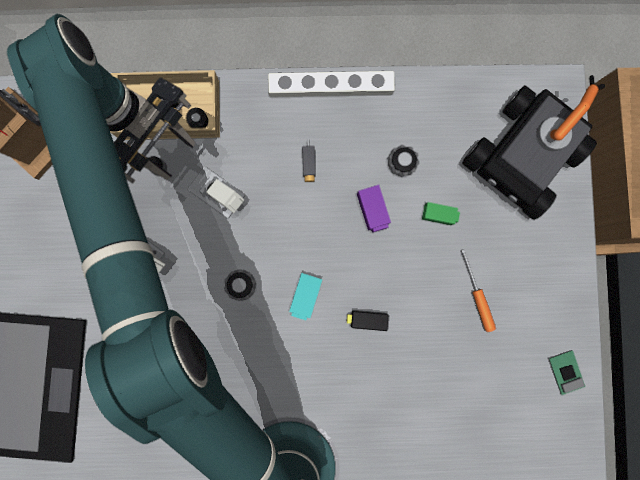

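```bash
python3 -c "
from h import *
s=env.observe();R=toolR(0,0,True)
plan(s['tcp_rot'],s['tcp_pos']+[-.2,-.28,.06],12,6.5)"
```

```text
t 23.7 q [-0.4649  0.7641  0.083   1.0687  0.1638  1.7079  2.0954] dist 0.3492849839314596 ang 0.0 F [-0.6714 -0.0687  0.0206] grip 65.3153494672172
[[0.0,0.0,0.0,-0.06,0.81,2.8,6.5],[0.0,0.0,0.0,-0.06,0.81,2.8,6.5],[0.0,0.0,0.0,-0.06,0.81,2.8,6.5],[0.0,0.0,0.0,-0.06,0.81,2.8,6.5],[0.0,0.0,0.0,-0.06,0.81,2.8,6.5],[0.0,0.0,0.0,-0.06,0.81,2.8,6.5],[0.0,0.0,0.0,-0.06,0.81,2.8,6.5],[0.0,0.0,0.0,-0.06,0.81,2.8,6.5],[0.0,0.0,0.0,-0.06,0.81,2.8,6.5],[0.0,0.0,0.0,-0.06,0.81,2.8,6.5],[0.0,0.0,0.0,-0.06,0.81,2.8,6.5],[0.0,0.0,0.0,-0.06,0.81,2.8,6.5]]
```

Call:
{"name": "apply_moves", "arguments": {
  "deltas": [
    [0,0,0,0,0.5,2.5,6.5],
    [0,0,0,0,0.8,2.8,6.5],
    [0,0,0,0,0.8,2.8,6.5],
    [0,0,0,0,0.8,2.8,6.5],
    [0,0,0,0,0.8,2.8,6.5],
    [0,0,0,0,0.8,2.8,6.5],
    [0,0,0,0,0.8,2.8,6.5],
    [0,0,0,0,0.8,2.8,6.5],
    [0,0,0,0,0.8,2.8,6.5],
    [0,0,0,0,0.8,2.8,6.5],
    [0,0,0,0,0.8,2.8,6.5],
    [0,0,0,0,0.8,2.8,6.5],
    [0,0,0,0,0,0,6.5]
  ]
}}

```text
time: 25.32
tcp_pos: [0.4429, -0.1053, 0.2968]
tcp_rot: [[-0.795, -0.292, -0.532], [0.606, -0.351, -0.713], [0.021, -0.89, 0.456]]
wrist_force: [0.8, -0.3, -0.9]
grip_width: 0.707
```

```bash
python3 - <<'E'
from h import *
checkcup('e_s',QS,.019,[('scene',(330,255,420,322)),('top',(180,150,270,217))],.08)
checkcup('e_l',QL,.025,[('scene',(430,255,550,345)),('top',(90,190,190,265))],.1)
a=cv2.imread('pics/e_s.png');b=cv2.imread('pics/e_l.png');cv2.imwrite('pics/fin2.png',np.vstack([a,b]))
s=env.observe();print(s['joint_pos'],s['tcp_pos'],s['wrist_force'])
# purely along-peg profile of upper faces, laterally narrow, in the scene view
a,D=env.read_camera('scene');W=cloud('scene',D).reshape(-1,3)
for nme,q,h in(('s',QS,.019),('l',QL,.025)):
    o,d=axis([q[0],q[1],np.radians(q[2])]);l=np.array([-np.sin(np.radians(q[2])),np.cos(np.radians(q[2])),0]);n=np.cross(d,l);n*=np.sign(n[2])
    Q=np.c_[(W-o)@d,(W-o)@l,(W-o)@n]
    for lo in np.arange(-.01,.016,.002):
        k=(abs(Q[:,0]-lo-.001)<.001)&(abs(Q[:,1])<.012)&(Q[:,2]>0)&(Q[:,2]<.04)
        print(nme,round(lo,3),k.sum(),np.median(Q[k,2]) if k.sum() else None,np.median(a.reshape(-1,3)[k].mean(1)) if k.sum() else None)
E
```

```text
e_s scene 942 along 1/99% [-0.0027  0.0802] lat [-0.0167  0.0206] slope deg -2.469088251494583 lat slope 0.30794622788619236
e_s top 35 along 1/99% [-0.0139 -0.0009] lat [-0.0193  0.0014] slope deg -5.429569771975646 lat slope -5.935799483942468
e_l scene 1452 along 1/99% [-0.0125  0.099 ] lat [-0.022   0.0271] slope deg -0.8010729959258046 lat slope 0.9912115308379923
e_l top 625 along 1/99% [-0.0096  0.1009] lat [-0.0196  0.0282] slope deg -0.6814286374431182 lat slope 6.489064534887363
[-0.2313  0.2277  0.1528  1.7856  0.3022  1.4752  2.3419] [ 0.4449 -0.1025  0.2962] [0.3182 0.1945 0.4636]
s -0.01 10 0.014529007933716349 66.66666666666666
s -0.008 13 0.017760515336457183 107.0
s -0.006 13 0.018155612484777216 116.33333333333333
s -0.004 16 0.01898008058004074 115.66666666666667
s -0.002 22 0.01600167803250028 76.0
s 0.0 15 0.016317246726393227 14.666666666666666
s 0.002 15 0.015425484441382215 17.333333333333332
s 0.004 14 0.01587837014342528 12.666666666666668
s 0.006 12 0.015170325485140714 38.83333333333333
s 0.008 15 0.017736913352108453 179.0
s 0.01 16 0.01837240337233967 180.0
s 0.012 13 0.018162765066588052 176.33333333333334
s 0.014 16 0.01846342308954535 175.33333333333334
l -0.01 3 0.022483256157492405 92.33333333333333
l -0.008 10 0.024464279658693164 100.83333333333333
l -0.006 14 0.02520493877983597 114.5
l -0.004 18 0.02413317598321789 116.0
l -0.002 12 0.02311917066574056 82.16666666666666
l 0.0 14 0.02221501225836403 18.333333333333332
l 0.002 14 0.022564080429436847 13.666666666666668
l 0.004 12 0.022400369342259446 6.333333333333333
l 0.006 14 0.02238064308858676 121.83333333333334
l 0.008 11 0.022077324631320974 178.0
l 0.01 17 0.022347568995159304 170.66666666666666
l 0.012 10 0.02292178769150659 169.66666666666666
l 0.014 13 0.022898330928866843 169.33333333333334
```

View pics/fin2.png

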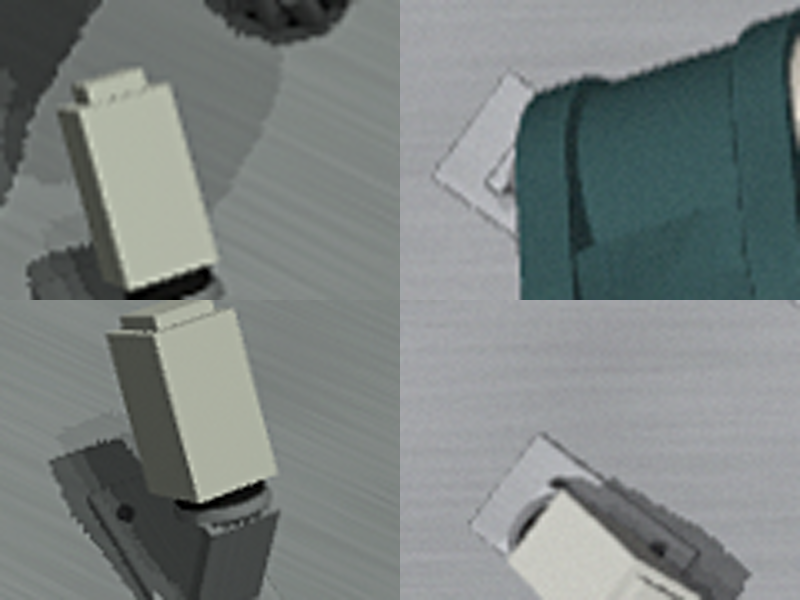

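Both profiles along the pegs read flange up to about 0 mm, dark ring from 0 to 7 mm, and white cup from 7–8 mm. Both rings are home with the rims on them.

```bash
python3 -c "
from rig import env
print(env.close_job())"
```

```text
the job is handed in; nothing more can be done
None
```

Both cups hang mouth-down on their own pegs, the large on the thick and the small on the thin, and I handed the job in at about 25.6 s of the 64 s. For each I gripped the cup from above, tilted it in line with the peg, slid it on, pushed until the force rose to about 27–35 N, then let go and backed off.

**Last checks (scene camera depth):**
- **Rings:** on both pegs the dark ring starts at the flange and the cup's rim begins 7–8 mm from it, so the rings read as fully home.
- **Alignment:** the large cup is about 1° off its peg and the small cup about 2.5°, against a limit of about 8.6°.
- **Sideways position:** both cups sit about 2–3 mm off the peg axis, within the 8 mm limit.
- **Robot:** it was clear of everything, with no force at the wrist.
- **Bystanders:** those in view look unmoved, judged by eye only. The grease jar was partly hidden by the arm in the last overview.

**Readings that disagreed:** I set aside the top camera's last small-cup reading because the arm hid that cup, and its sideways slope of 6–8° for the large cup because that view is partly shaded. The scene camera read about 1° there. While being pushed, the small cup ended about 3 mm past where I expected, either slipping in the grip or from a calibration error. The final view showed it seated properly.

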